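# Unfold the feed crank and run the slide home

## Task

Two hand-cranked feed slides lie on the bench; one carries a ground steel block, the other is empty. On the slide with the block, first unfold the black ball-ended crank handle until it stands upright, then turn the crank by it clockwise (seen from above) until the carriage is fully home at its end stop, and let go with the handle still upright. Leave the empty slide alone.

Things in the scene. Friction and masses are not known exactly. Their poses are not given: they have to be found in the camera images.
- feed_axle (a point): Point on the fixed vertical crank axle of the slide with the ground steel block (25x50x25 mm, fixed on the carriage, top 64 mm above the bench). The point is 112 mm above the bench, level with the handle's hinge pin. x runs along the slide, from the gear housing under the crank (72x76 mm, 71 mm high) to the end stop; z is up. The slide is 215x85 mm and fixed to the bench.
- feed_hinge (a point): Centre of the hinge pin at the outer end of that slide's crank arm (flat steel, 16 mm wide, top 92 mm above the bench): 75 mm from the axle, 112 mm above the bench; circles the axle as the crank turns. x points outward along the arm, y along the pin, z up. The pin sits between two steel cheeks, 19 mm over all, with a rubber stop pad beside it on the arm.
- feed_handle (a joint): Angle (rad) of that slide's black handle about the pin: a round stem 16 mm thick with a 24 mm ball at its free end, ball centre 66 mm from the pin. 0 = folded (a stop): slanting back over the arm toward the axle, 0.52 rad (30 deg) above level; 1.05 = upright on the arm's end (a stop), ball above the pin. The ball rises as it grows. Friction (0.045 N m) holds it at any angle; 1 N moves it.
- feed_carriage (a joint): Travel of that slide's carriage, m: 0 = beside the gear housing, 0.045 = home at the end stop. It is geared to the crank: 0.030 m for each radian of crank turned clockwise seen from above, 1.5 rad in all. Turning the crank takes about 2 N at the handle.
- spare_grip (a point): Middle of the folded black handle of the other, empty slide (same make and sizes, no block on its carriage), 40 mm from its hinge. To be left alone.

How it is judged (in metres and radians):
On the way, in this order (a step that is already met when the one before it is completed fails the run):
1. the handle of the slide with the block is unfolded upright (within 12 degrees) (value of joint feed_handle above 0.83 rad), for 0.2 s.
2. the carriage is cranked home (within 8 mm of the stop) (value of joint feed_carriage above 0.037 m), for 0.2 s.
At the end, for the whole second after the job is handed in: The carriage with the block is home, within 8 mm of its end stop (0.037 m or more), its crank handle stands upright within 12 degrees (0.83 rad or more), and the other slide's handle is within 12 mm of where it was (value of joint feed_carriage above 0.037 m and value of joint feed_handle above 0.83 rad and distance of spare_grip from where it was at the start of the episode below 0.012 m); the robot touches nothing.
It fails at once if the crank is turned while its handle is still folded (hinge moved over 25 mm with the handle below 0.6 rad) (distance of feed_hinge from where it was at the start of the episode above 0.025 m and value of joint feed_handle below 0.6 rad).
It fails at once if the empty slide's crank or handle is moved (over 12 mm) (distance of spare_grip from where it was at the start of the episode above 0.012 m).
It also fails if it takes over 38 s, if anything falls off the work surface, if the arm or the gripper's body presses on something with over 40 N, if the wrist force passes 120 N, or if a joint passes its speed limit or range.

## Robot

A 6-joint arm with a two-finger parallel gripper is mounted at the origin on a cart in front of the work surface, level with it; the furniture and walls round the work are solid. World frame = base frame: x ahead of the robot, y to its left, z up, the work surface at z = 0. Lengths are in mm, angles in rad, forces in N, time in s.
With the tool pointing down it reaches from about 275 to 750 mm from the base axis. Payload 10.2 kg.
Tool frame: the origin (TCP) lies at the very end of the fingers, on their centre line; the grasp point (between the pads) lies 19 mm behind it; x points along the fingers, y is the direction in which the jaws open and shut, and the axes are right-handed (so a half turn about x gives the same grasp; the last joint's range is limited). The gripper opens to 85 mm and grips with 20 to 120 N. Pads are 22 mm wide; open, the fingers measure 114 mm over their backs; the gripper's body (76 mm by 85 mm) begins 54 mm behind the grasp point. The pads swing forward as they close: fully open they stand 13 mm farther back than shut.
Start: joints at [-1.549, 0.313, 1.498, -0, 1.331, -0.223], TCP at [127.227, -509.357, 231.294] pointing down, gripper open.
Joint ranges: [-2.94, 2.94], [-0.97, 2.17], [0.19, 2.56], [-1.23, 4.37], [0.02, 3.11], [-2.88, 2.88]. Speed limits (rad/s): [2.39, 2.39, 3.01, 3.14, 3.14, 3.14].

## Interface

Orientations are given as a unit quaternion [w, x, y, z].
In Python, from rig import ctrl, viewer, finish_job gives the robot as it stands.
- The arm moves only by the tool carry_out, never from a script. Its argument "targets" is a list of rows, each an object of numbers: "x", "y", "z": the shift along the world's x, y, z in m; "ax", "ay", "az": the turn, a rotation vector about the world's x, y, z in rad; "hand": the opening, from -1 (shut) to 1 (fully open). A call has 1 to 5 rows; each row is the pose to reach, as a shift and turn from the pose commanded when the call began; what a row does not reach only later rows make up. A row lasts 1/8 s, in which the tool goes at most 62.5 mm and 10.7 degrees, less where a joint would pass 70% of its speed; a pose out of reach is approached as far as the arm can. A call with a gripper value outside its range is refused whole. The fingers move at their own pace and stop on an object; "grip_force" is the grip in N (left out, the last holds). Time passes only in rows, so rows that repeat a pose let the fingers close. It gives the time, the measured TCP pose, the force and the opening at its end, in the units of the state.
- ctrl.sense(): the state, without advancing time (a new reading comes with each control period).
- viewer.capture(name): name is "scene" or "top" or "wrist"; returns the picture (420x560x3 uint8, blue, green, red); there is no depth.
- viewer.camera_info(name): a dict with "fx", "fy", "cx", "cy" (pixels), "R" (3x3) and "t" (3): a world point X has camera coordinates R X + t. Camera axes: x right, y down, z forward; pixel columns grow to the right and rows downward; lengths in mm; the calibration is good to about 2 mm. A picture is of the moment at which its call begins: read the wrist's pose just before it. camera_info takes no time and is no camera call; for the wrist camera it gives the pose at the moment of the call.
- finish_job(): hands the job in, once; it reports no verdict.
The state is a dict: "time_s": time; "joints": joint angles; "dq": joint speeds; "tau": joint torques, N m; "eef_pos": TCP position; "ee_rot": TCP orientation; "force": force on the tool from outside, world axes, zero at the start; "wrist_torque": the same for the moment, N m; "grip_width": opening from 0.0 (shut) to 1.0 (fully open).
Only numpy, scipy, OpenCV 4.12 (cv2) and the standard library are available. Lean on these libraries where they do the work, as an engineer would, in place of code of your own. Each camera call takes 0.05 s, during which the arm holds its last target. There are 200 camera calls.

## Working session

There is one attempt and no reset: what is moved stays moved. The work goes in short steps, Python scripts to look and compute and a tool call to move; the robot and the scene stay as the last step left them, time stands still between calls to the robot, and variables do not carry over. Pictures are saved under pics/ and viewed, about 8 in all and at most 12, crops included, and the job is handed in when it is done.

Besides the shell and the picture viewer there is one more tool, called after ">>>" by a JSON object that holds its "fn" and its "kwargs". carry_out: Moves the arm, as the interface text tells. Its arguments: {"type":"object","properties":{"targets":{"type":"array"},"grip_force":{"type":"number"}},"required":["targets"]}

```bash
mkdir -p pics; cat > h.py <<'E'
import numpy as np, cv2
from rig import ctrl, viewer, finish_job
def ray(i,u,v):
    R=np.array(i["R"]);t=np.array(i["t"]).ravel()
    return -R.T@t, R.T@np.array([(u-i["cx"])/i["fx"],(v-i["cy"])/i["fy"],1])
def onz(i,u,v,z):
    c,d=ray(i,u,v); return c+d*(z-c[2])/d[2]
def proj(i,X):
    c=np.array(i["R"])@X+np.array(i["t"]).ravel(); return np.array([i["fx"]*c[0]/c[2]+i["cx"],i["fy"]*c[1]/c[2]+i["cy"]])
def tri(a,b):
    (c1,d1),(c2,d2)=a,b
    s=np.linalg.lstsq(np.c_[d1,-d2],c2-c1,rcond=None)[0]
    p,q=c1+s[0]*d1,c2+s[1]*d2; return (p+q)/2,np.linalg.norm(p-q)
E
python3 - <<'E'
from h import *
for n in ["scene","top"]:
    p=viewer.capture(n); cv2.imwrite(f"pics/{n}0.png",p); i=viewer.camera_info(n); print(n,{k:np.round(v,3).tolist() for k,v in i.items()})
s=ctrl.sense(); print(s)
E
```

```text
scene {'fx': 422.97, 'fy': 422.97, 'cx': 278.263, 'cy': 211.504, 'R': [[-0.838, -0.546, 0.014], [-0.298, 0.435, -0.85], [0.457, -0.716, -0.527]], 't': [356.47, 335.757, 570.417]}
top {'fx': 485.967, 'fy': 485.967, 'cx': 273.403, 'cy': 211.315, 'R': [[-0.009, -1.0, 0.001], [-0.986, 0.009, -0.166], [0.166, -0.003, -0.986]], 't': [-149.924, 527.613, 1053.637]}
{'time_s': 0.1, 'joints': array([-1.54939346e+00,  3.13390717e-01,  1.49833313e+00, -2.17972841e-05,
        1.33097678e+00, -2.23420042e-01]), 'dq': array([ 1.97818262e-05, -8.83063812e-04, -8.93053472e-04, -5.34951338e-04,
        2.78843784e-04,  5.72999621e-04]), 'tau': array([ 2.87057155e-03, -4.12897897e+01, -2.60142535e+01, -2.62491249e-04,
        3.08269111e-03, -2.56750218e-05]), 'eef_pos': array([ 127.2197681 , -509.1312995 ,  230.80453319]), 'ee_rot': array([ 0.08595328,  0.70184727,  0.08673425, -0.70178316]), 'force': array([-0.72668762, -0.62637779,  0.40591894]), 'wrist_torque': array([ 0.02819954, -0.01775774, -0.02647066]), 'grip_width': 1.0022731824666604}
```

View pics/top0.png

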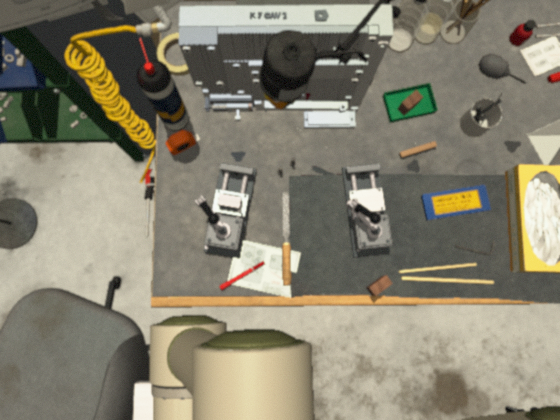

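View pics/scene0.png

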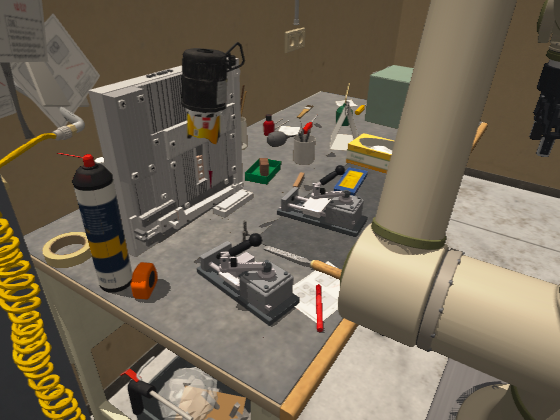

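Top view shows two slides: the left one near (230,210), the right one near (370,210). Scene view shows the same two, near (248,275) and (325,205). I'll zoom in to see which carries the block.

```bash
python3 - <<'E'
import cv2,numpy as np
t=cv2.imread("pics/top0.png"); s=cv2.imread("pics/scene0.png")
f=lambda im,x,y,w,h:cv2.resize(im[y:y+h,x:x+w],(400,300),interpolation=cv2.INTER_CUBIC)
cv2.imwrite("pics/c1.png",np.vstack([np.hstack([f(t,165,160,120,90),f(t,310,160,120,90)]),np.hstack([f(s,190,220,120,90),f(s,270,155,120,90)])]))
E
```

```text
(no output)
```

View pics/c1.png

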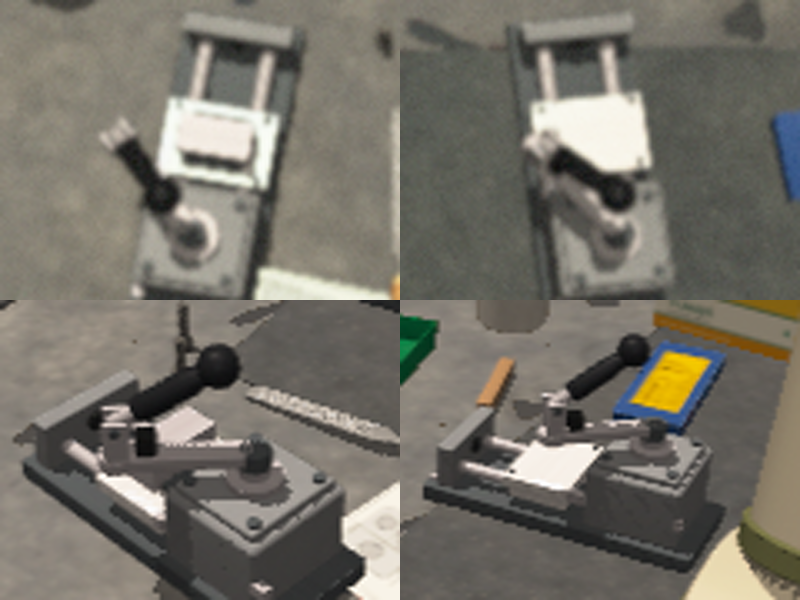

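The block (pinkish raised box) is on the left slide. In the top view its axle cap is near (223.5,229.6), the hinge near (200.4,199.9) and the ball near (213.6,218.2). In the scene view these are near (267,266), (225,254) and (256,240).

```bash
python3 - <<'E'
from h import *
from scipy.spatial.transform import Rotation as Ro
I={n:viewer.camera_info(n) for n in("top","scene")}
def blob(n,box):  # darkest round ball: mask by darkness, distance-transform peak
    im=cv2.imread(f"pics/{n}0.png").max(axis=2); x,y,w,h=box
    c=cv2.resize(im[y:y+h,x:x+w],None,fx=8,fy=8,interpolation=cv2.INTER_CUBIC)
    m=(c<55).astype(np.uint8); d=cv2.distanceTransform(m,cv2.DIST_L2,5); _,r,_,p=cv2.minMaxLoc(d)
    return x+(p[0]+.5)/8-.5,y+(p[1]+.5)/8-.5,r/8
bt=blob("top",(195,198,30,30)); bs=blob("scene",(240,225,30,30)); print(bt,bs)
B,e=tri(ray(I["top"],*bt[:2]),ray(I["scene"],*bs[:2]));print("ball",B,e)
for nm,a,b in [("axlecap",(223.5,229.6),(267.4,265.6)),("hinge",(200.4,199.9),(225.4,254.5))]: print(nm,*tri(ray(I["top"],*a),ray(I["scene"],*b)))
A=onz(I["top"],223.5,229.6,108);H=onz(I["top"],200.4,199.9,112);print(A,H,np.linalg.norm((H-A)[:2]))
for n,q in(("A-H",H-A),("B-H",H-B)):print(n,np.degrees(np.arctan2(q[1],q[0])))
print("spare", onz(I["top"],310+617*.3,160+190*.3,145), onz(I["top"],310+545*.3-120,160+142*.3,112))
s=ctrl.sense();print(Ro.from_quat(s["ee_rot"],scalar_first=True).as_matrix().round(3))
E
```

```text
(212.5625, 220.3125, 3.2711243629455566) (255.4375, 241.3125, 4.6968994140625)
ball [492.9744889  -29.48021479 145.48949266] 3.0110705326404585
axlecap [480.51149611 -46.46783727  85.67968885] 0.7671504636115146
hinge [ 5.40256926e+02 -1.51564875e-01  1.15145259e+02] 0.13470008376771006
[477.23456382 -48.89903253 108.        ] [5.40809122e+02 2.84134403e-01 1.12000000e+02] 80.37853162843068
A-H 37.7266010063641
B-H 31.891290491980374
spare [ 493.17105374 -608.1135187   145.        ] [ 531.95242211 -325.05483894  112.        ]
[[-0.     0.242 -0.97 ]
 [ 0.001 -0.97  -0.242]
 [-1.    -0.001 -0.   ]]
```

>>> {"fn": "carry_out", "kwargs": {"targets": [{"x": 0.05, "y": 0.08, "z": 0.02, "az": 0.1}, {"x": 0.1, "y": 0.13, "z": 0.03, "az": 0.15}, {"x": 0.14, "y": 0.17, "z": 0.03, "az": 0.2}, {"x": 0.17, "y": 0.21, "z": 0.03, "az": 0.25}, {"x": 0.2, "y": 0.25, "z": 0.03, "az": 0.3}]}}

```text
invalid input at $.targets[0]: expected keys x, y, z, ax, ay, az, hand
```

>>> {"fn": "carry_out", "kwargs": {"targets": [{"x": 0.03, "y": 0.05, "z": 0.01, "az": 0.05}, {"x": 0.06, "y": 0.1, "z": 0.02, "az": 0.1}, {"x": 0.09, "y": 0.14, "z": 0.03, "az": 0.114}, {"x": 0.12, "y": 0.18, "z": 0.04, "az": 0.114}, {"x": 0.15, "y": 0.21, "z": 0.04, "az": 0.114}]}}

```text
invalid input at $.targets[0]: expected keys x, y, z, ax, ay, az, hand
```

>>> {"fn": "carry_out", "kwargs": {"targets": [{"x": 0.01, "y": 0.01}, {"x": 0.01, "y": 0.01}, {"x": 0.01, "y": 0.01}]}}

```text
invalid input at $.targets[0]: expected keys x, y, z, ax, ay, az, hand
```

```bash
python3 - <<'E'
from h import *
import pickle
from scipy.spatial.transform import Rotation as Ro
s=ctrl.sense();i=viewer.camera_info("wrist");p=viewer.capture("wrist");cv2.imwrite("pics/w1.png",p);pickle.dump(i,open("w1.pkl","wb"))
print(s["time_s"],s["eef_pos"],s["joints"].round(3),s["force"],s["wrist_torque"]);print(Ro.from_quat(s["ee_rot"],scalar_first=True).as_matrix().round(3))
print(proj(i,np.array([495,-32,145])),proj(i,np.array([540,0,112])),proj(i,np.array([478,-48,100])))
E
```

```text
0.1 [ 127.2197681  -509.1312995   230.80453319] [-1.549  0.313  1.498 -0.     1.331 -0.223] [-0.72668762 -0.62637779  0.40591894] [ 0.02819954 -0.01775774 -0.02647066]
[[-0.     0.242 -0.97 ]
 [ 0.001 -0.97  -0.242]
 [-1.    -0.001 -0.   ]]
[ -963.96819773 -1277.50847901] [ -846.99813763 -1237.15716324] [-537.1014121  -783.86300967]
```

View pics/w1.png

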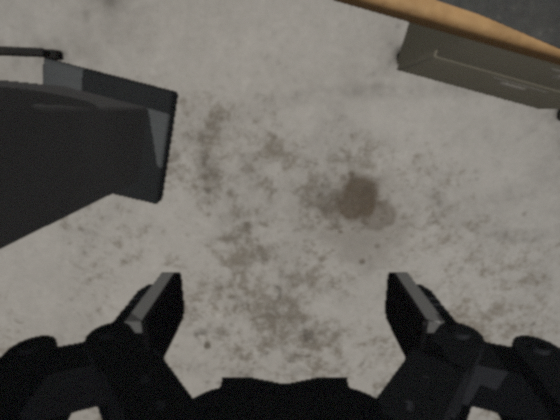

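The moves were refused because every row needs all seven keys. The picture shows only the floor at the start pose. I'll send them again with all keys.

>>> {"fn": "carry_out", "kwargs": {"targets": [{"x": 0.05, "y": 0.08, "z": 0.02, "ax": 0, "ay": 0, "az": 0.1, "hand": 1}, {"x": 0.1, "y": 0.13, "z": 0.03, "ax": 0, "ay": 0, "az": 0.15, "hand": 1}, {"x": 0.14, "y": 0.17, "z": 0.03, "ax": 0, "ay": 0, "az": 0.2, "hand": 1}, {"x": 0.17, "y": 0.21, "z": 0.03, "ax": 0, "ay": 0, "az": 0.25, "hand": 1}, {"x": 0.2, "y": 0.25, "z": 0.03, "ax": 0, "ay": 0, "az": 0.3, "hand": 1}]}}

```text
time_s: 0.78
eef_pos: [321.6, -266.1, 261.3]
ee_rot: [0.191, 0.681, 0.191, -0.681]
force: [0.4, -0.9, 0.0]
grip_width: 1.003
```

>>> {"fn": "carry_out", "kwargs": {"targets": [{"x": 0.03, "y": 0.05, "z": 0.01, "ax": 0, "ay": 0, "az": 0.05, "hand": 1}, {"x": 0.06, "y": 0.1, "z": 0.02, "ax": 0, "ay": 0, "az": 0.1, "hand": 1}, {"x": 0.09, "y": 0.14, "z": 0.03, "ax": 0, "ay": 0, "az": 0.114, "hand": 1}, {"x": 0.12, "y": 0.18, "z": 0.04, "ax": 0, "ay": 0, "az": 0.114, "hand": 1}, {"x": 0.15, "y": 0.21, "z": 0.04, "ax": 0, "ay": 0, "az": 0.114, "hand": 1}]}}

```text
time_s: 1.4
eef_pos: [471.6, -56.1, 301.9]
ee_rot: [0.229, 0.669, 0.229, -0.669]
force: [-0.2, -0.5, -0.4]
grip_width: 0.997
```

>>> {"fn": "carry_out", "kwargs": {"targets": [{"x": 0.01, "y": 0.01, "z": 0, "ax": 0, "ay": 0, "az": 0, "hand": 0.0}, {"x": 0.01, "y": 0.01, "z": 0, "ax": 0, "ay": 0, "az": 0, "hand": 0.0}, {"x": 0.01, "y": 0.01, "z": 0, "ax": 0, "ay": 0, "az": 0, "hand": 0.0}]}}

```text
time_s: 1.78
eef_pos: [480.1, -48.7, 301.1]
ee_rot: [-0.228, -0.669, -0.228, 0.669]
force: [-1.1, -0.0, -0.4]
grip_width: 0.496
```

```bash
python3 - <<'E'
from h import *
import pickle
from scipy.spatial.transform import Rotation as Ro
s=ctrl.sense();i=viewer.camera_info("wrist");p=viewer.capture("wrist");cv2.imwrite("pics/w2.png",p);pickle.dump(i,open("w2.pkl","wb"))
print(s["time_s"],s["eef_pos"],s["joints"].round(3),s["force"],s["wrist_torque"]);print(Ro.from_quat(s["ee_rot"],scalar_first=True).as_matrix().round(3))
print(proj(i,np.array([495,-32,145])),proj(i,np.array([540,0,112])),proj(i,np.array([478,-48,100])))
E
```

```text
1.775 [480.08331618 -48.71244315 301.1400349 ] [-0.344  0.175  1.492 -0.     1.475  0.569] [-1.05943209 -0.04819745 -0.38708039] [ 0.02694999  0.02052484 -0.00602885]
[[-0.     0.611 -0.791]
 [-0.    -0.791 -0.611]
 [-1.    -0.     0.   ]]
[278.52931029 170.68896432] [281.10094795 104.70347064] [281.5189088  185.77688687]
```

View pics/w2.png

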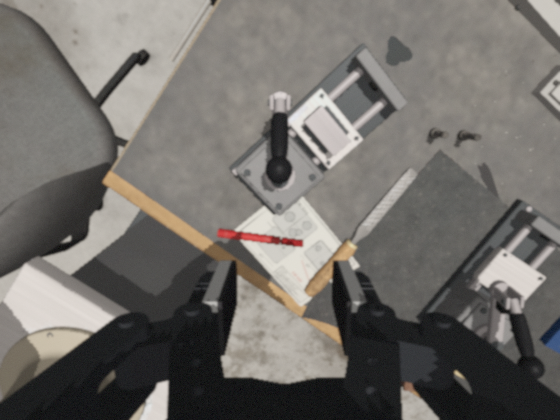

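The wrist view shows the ball at (279,170), against a prediction of (278.5,170.7). The hinge is at (280,101), and the arm is vertical in the image, so the jaws are square to it. I'll descend over the ball.

>>> {"fn": "carry_out", "kwargs": {"targets": [{"x": 0.015, "y": 0.017, "z": -0.04, "ax": 0, "ay": 0, "az": 0, "hand": 0.2}, {"x": 0.015, "y": 0.017, "z": -0.08, "ax": 0, "ay": 0, "az": 0, "hand": 0.2}, {"x": 0.015, "y": 0.017, "z": -0.115, "ax": 0, "ay": 0, "az": 0, "hand": 0.2}, {"x": 0.015, "y": 0.017, "z": -0.125, "ax": 0, "ay": 0, "az": 0, "hand": 0.2}, {"x": 0.015, "y": 0.017, "z": -0.125, "ax": 0, "ay": 0, "az": 0, "hand": 0.2}]}}

```text
time_s: 2.45
eef_pos: [495.8, -31.4, 176.8]
ee_rot: [0.229, 0.669, 0.228, -0.669]
force: [0.3, 0.4, -0.4]
grip_width: 0.598
```

```bash
python3 - <<'E'
from h import *
s=ctrl.sense();i=viewer.camera_info("wrist");p=viewer.capture("wrist");q=viewer.capture("scene")
cv2.imwrite("pics/w3.png",np.hstack([p[:,80:480],cv2.resize(q[180:285,180:280],(400,420),interpolation=cv2.INTER_CUBIC)]))
print(s["eef_pos"],s["force"]);T=s["eef_pos"]
for X in ([495,-32,145],[541,1,112],T): print(proj(i,np.array(X)))
E
```

```text
[495.76003242 -31.36448505 176.82337964] [ 0.27764239  0.41188241 -0.35871126]
[283.12553611 251.94979604]
[286.46985455 140.82673288]
[282.97355803 277.71707396]
```

View pics/w3.png

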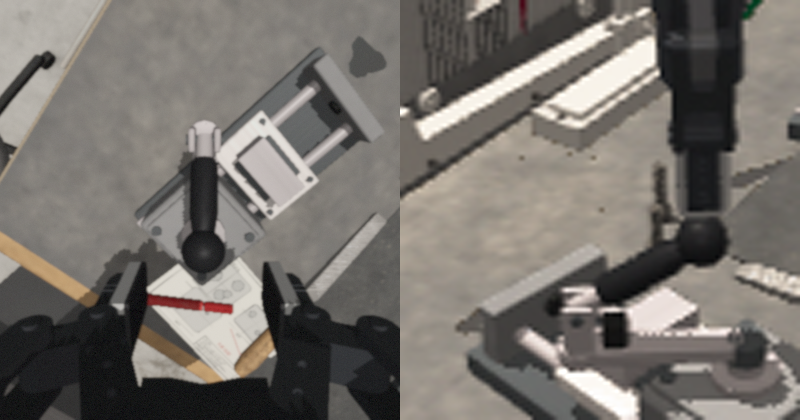

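The ball is at (285,250) against a prediction of (283,252), and the hinge is at (284,140). It is aligned, so I'll descend and grip gently.

>>> {"fn": "carry_out", "kwargs": {"targets": [{"x": 0, "y": 0, "z": -0.03, "ax": 0, "ay": 0, "az": 0, "hand": 0.2}, {"x": 0, "y": 0, "z": -0.049, "ax": 0, "ay": 0, "az": 0, "hand": 0.2}, {"x": 0, "y": 0, "z": -0.049, "ax": 0, "ay": 0, "az": 0, "hand": 0.2}, {"x": 0, "y": 0, "z": -0.049, "ax": 0, "ay": 0, "az": 0, "hand": -0.5}, {"x": 0, "y": 0, "z": -0.049, "ax": 0, "ay": 0, "az": 0, "hand": -0.8}], "grip_force": 20}}

```text
time_s: 3.18
eef_pos: [495.7, -30.7, 128.2]
ee_rot: [0.229, 0.669, 0.229, -0.669]
force: [-2.1, 0.3, 1.6]
grip_width: 0.263
```

>>> {"fn": "carry_out", "kwargs": {"targets": [{"x": 0, "y": 0, "z": 0, "ax": 0, "ay": 0, "az": 0, "hand": -0.8}, {"x": 0, "y": 0, "z": 0, "ax": 0, "ay": 0, "az": 0, "hand": -0.8}, {"x": 0, "y": 0, "z": 0, "ax": 0, "ay": 0, "az": 0, "hand": -0.8}]}}

```text
time_s: 3.55
eef_pos: [495.4, -31.0, 127.4]
ee_rot: [-0.229, -0.669, -0.229, 0.669]
force: [-5.8, -0.9, 4.1]
grip_width: 0.266
```

Gripped at about 23 mm. Next is the unfolding arc.

>>> {"fn": "carry_out", "kwargs": {"targets": [{"x": 0.0035, "y": 0.0027, "z": 0.007, "ax": 0, "ay": 0, "az": 0, "hand": -0.8}, {"x": 0.0083, "y": 0.0064, "z": 0.0137, "ax": 0, "ay": 0, "az": 0, "hand": -0.8}, {"x": 0.0135, "y": 0.0105, "z": 0.0195, "ax": 0, "ay": 0, "az": 0, "hand": -0.8}, {"x": 0.019, "y": 0.0147, "z": 0.0242, "ax": 0, "ay": 0, "az": 0, "hand": -0.8}, {"x": 0.019, "y": 0.0147, "z": 0.0242, "ax": 0, "ay": 0, "az": 0, "hand": -0.8}]}}

```text
time_s: 4.18
eef_pos: [515.4, -15.9, 151.7]
ee_rot: [0.229, 0.669, 0.229, -0.669]
force: [1.8, -1.3, -1.3]
grip_width: 0.259
```

>>> {"fn": "carry_out", "kwargs": {"targets": [{"x": 0.006, "y": 0.005, "z": 0.004, "ax": 0, "ay": 0, "az": 0, "hand": -0.8}, {"x": 0.0126, "y": 0.0098, "z": 0.0066, "ax": 0, "ay": 0, "az": 0, "hand": -0.8}, {"x": 0.0195, "y": 0.015, "z": 0.0085, "ax": 0, "ay": 0, "az": 0, "hand": -0.8}, {"x": 0.026, "y": 0.02, "z": 0.0088, "ax": 0, "ay": 0, "az": 0, "hand": -0.8}, {"x": 0.026, "y": 0.02, "z": 0.0088, "ax": 0, "ay": 0, "az": 0, "hand": -0.8}]}}

```text
time_s: 4.8
eef_pos: [541.4, 4.3, 160.5]
ee_rot: [0.229, 0.669, 0.229, -0.669]
force: [0.2, -1.9, 3.6]
grip_width: 0.265
```

```bash
python3 - <<'E'
from h import *
s=ctrl.sense();i=viewer.camera_info("wrist");p=viewer.capture("wrist");q=viewer.capture("scene")
cv2.imwrite("pics/w4.png",np.hstack([p[:,80:480],cv2.resize(q[180:285,180:280],(400,420),interpolation=cv2.INTER_CUBIC)]))
print(s["eef_pos"],s["force"],s["joints"].round(2));
for X in ([541,1,178],[541,1,112]): print(proj(i,np.array(X)))
E
```

```text
[541.35335574   4.31788798 160.50770538] [ 0.22106552 -1.89958736  3.64564942] [-0.21  0.41  1.55  0.    1.18  0.7 ]
[288.79844235 302.88735292]
[287.10831306 242.88547941]
```

View pics/w4.png

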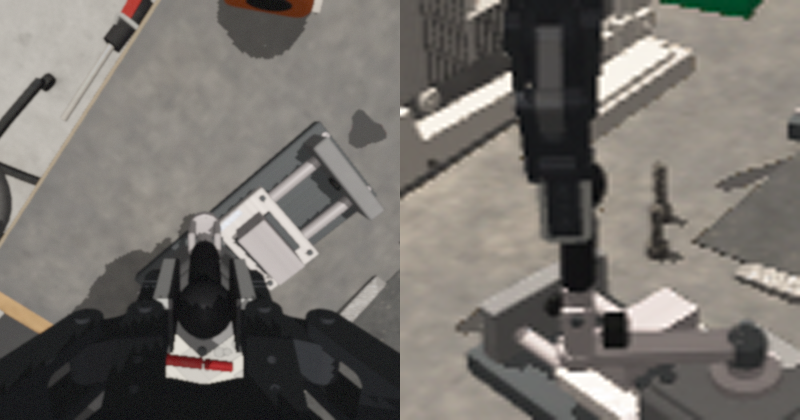

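The handle looks upright in the scene crop, and the wrist view shows the ball at (285,300). I'll probe a few millimetres further outward to feel the stop.

>>> {"fn": "carry_out", "kwargs": {"targets": [{"x": 0.003, "y": 0.0024, "z": 0, "ax": 0, "ay": 0, "az": 0, "hand": -0.8}, {"x": 0.003, "y": 0.0024, "z": 0, "ax": 0, "ay": 0, "az": 0, "hand": -0.8}]}}

```text
time_s: 5.15
eef_pos: [544.0, 6.4, 160.4]
ee_rot: [0.229, 0.669, 0.229, -0.669]
force: [0.6, -1.0, 4.4]
grip_width: 0.266
```

>>> {"fn": "carry_out", "kwargs": {"targets": [{"x": 0.003, "y": 0.0024, "z": 0, "ax": 0, "ay": 0, "az": 0, "hand": -0.8}, {"x": 0.003, "y": 0.0024, "z": 0, "ax": 0, "ay": 0, "az": 0, "hand": -0.8}]}}

```text
time_s: 5.4
eef_pos: [545.8, 8.4, 159.9]
ee_rot: [-0.228, -0.668, -0.229, 0.67]
force: [-5.9, -3.8, 5.5]
grip_width: 0.264
```

The stop is felt: about 7 N back along the arm. The handle is upright. Now I'll crank in arcs, turning the tool with it and watching the radial force.

>>> {"fn": "carry_out", "kwargs": {"targets": [{"x": 0.0015, "y": -0.006, "z": 0, "ax": 0, "ay": 0, "az": -0.06, "hand": -0.8}, {"x": 0.006, "y": -0.0117, "z": 0, "ax": 0, "ay": 0, "az": -0.15, "hand": -0.8}, {"x": 0.0116, "y": -0.023, "z": 0, "ax": 0, "ay": 0, "az": -0.3, "hand": -0.8}, {"x": 0.0116, "y": -0.023, "z": 0, "ax": 0, "ay": 0, "az": -0.3, "hand": -0.8}]}}

```text
time_s: 5.9
eef_pos: [557.9, -14.3, 160.0]
ee_rot: [-0.125, -0.695, -0.126, 0.696]
force: [-3.2, 1.1, 4.9]
grip_width: 0.262
```

```bash
python3 - <<'E'
from h import *
I={n:viewer.camera_info(n) for n in("top","scene")}
for z in (95,100,105,110): print(z,onz(I["scene"],267.2,265.2,z),onz(I["top"],223.5,229.6,z))
s=ctrl.sense();print(s["eef_pos"],s["force"],s["wrist_torque"])
E
```

```text
95 [475.37805505 -37.62950877  95.        ] [478.94140847 -47.58567154  95.        ]
100 [471.90572107 -32.54309098 100.        ] [478.28492976 -48.09081038 100.        ]
105 [468.43338709 -27.45667319 105.        ] [477.62845104 -48.59594922 105.        ]
110 [464.96105311 -22.37025539 110.        ] [476.97197233 -49.10108806 110.        ]
[557.91626359 -14.28906548 159.9593012 ] [-3.15014168  1.06853569  4.893039  ] [ 0.05985099  0.55351205 -0.26119868]
```

>>> {"fn": "carry_out", "kwargs": {"targets": [{"x": 0.004, "y": -0.0121, "z": 0, "ax": 0, "ay": 0, "az": -0.15, "hand": -0.8}, {"x": 0.0061, "y": -0.0246, "z": 0, "ax": 0, "ay": 0, "az": -0.3, "hand": -0.8}, {"x": 0.0064, "y": -0.0374, "z": 0, "ax": 0, "ay": 0, "az": -0.45, "hand": -0.8}, {"x": 0.0064, "y": -0.0374, "z": 0, "ax": 0, "ay": 0, "az": -0.45, "hand": -0.8}]}}

```text
time_s: 6.4
eef_pos: [563.0, -51.7, 159.7]
ee_rot: [0.033, -0.704, 0.033, 0.708]
force: [-10.2, -0.5, 6.8]
grip_width: 0.262
```

>>> {"fn": "carry_out", "kwargs": {"targets": [{"x": -0.0046, "y": -0.0123, "z": 0, "ax": 0, "ay": 0, "az": -0.15, "hand": -0.8}, {"x": -0.008, "y": -0.0245, "z": 0, "ax": 0, "ay": 0, "az": -0.3, "hand": -0.8}, {"x": -0.013, "y": -0.036, "z": 0, "ax": 0, "ay": 0, "az": -0.45, "hand": -0.8}, {"x": -0.013, "y": -0.036, "z": 0, "ax": 0, "ay": 0, "az": -0.45, "hand": -0.8}]}}

```text
time_s: 6.9
eef_pos: [550.3, -87.0, 159.8]
ee_rot: [0.19, -0.68, 0.189, 0.683]
force: [-6.5, 2.8, 5.6]
grip_width: 0.262
```

>>> {"fn": "carry_out", "kwargs": {"targets": [{"x": -0.0068, "y": -0.0106, "z": 0, "ax": 0, "ay": 0, "az": -0.15, "hand": -0.8}, {"x": -0.0126, "y": -0.0175, "z": 0, "ax": 0, "ay": 0, "az": -0.26, "hand": -0.8}, {"x": -0.0126, "y": -0.0175, "z": 0, "ax": 0, "ay": 0, "az": -0.26, "hand": -0.8}]}}

```text
time_s: 7.28
eef_pos: [537.6, -102.7, 159.7]
ee_rot: [0.277, -0.649, 0.275, 0.653]
force: [-6.6, 11.9, 6.7]
grip_width: 0.259
```

>>> {"fn": "carry_out", "kwargs": {"targets": [{"x": -0.004, "y": -0.002, "z": 0, "ax": 0, "ay": 0, "az": -0.05, "hand": -0.8}, {"x": -0.0055, "y": -0.003, "z": 0, "ax": 0, "ay": 0, "az": -0.08, "hand": -0.8}, {"x": -0.0055, "y": -0.003, "z": 0, "ax": 0, "ay": 0, "az": -0.08, "hand": -0.8}]}}

```text
time_s: 7.65
eef_pos: [535.5, -103.1, 160.0]
ee_rot: [-0.305, 0.64, -0.298, -0.639]
force: [14.6, 26.6, 0.7]
grip_width: 0.262
```

```bash
python3 - <<'E'
from h import *
s=ctrl.sense();p=viewer.capture("top");q=viewer.capture("scene")
f=lambda im,x,y,w,h:cv2.resize(im[y:y+h,x:x+w],(400,300),interpolation=cv2.INTER_CUBIC)
cv2.imwrite("pics/w5.png",np.hstack([f(p,165,150,120,90),f(q,180,190,140,105)]))
print(s["eef_pos"],s["force"],s["joints"].round(2))
E
```

```text
[ 535.51493489 -103.13350773  160.03403625] [14.6390677  26.63622809  0.68638093] [-0.41  0.42  1.54  0.01  1.18  2.04]
```

View pics/w5.png

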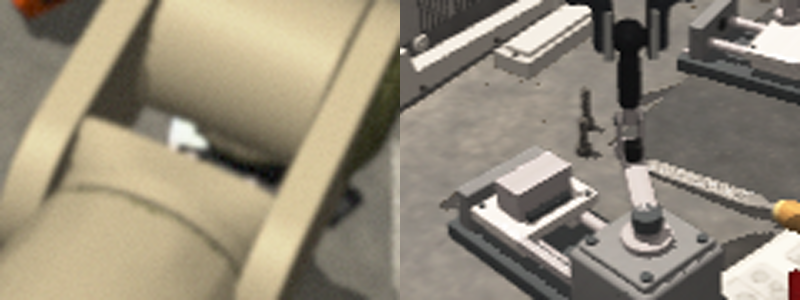

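The scene crop shows the carriage and block against the end stop with the handle upright. The tangential force jumped to about 30 N, which means it is at the stop. I'll relax, open and lift straight up.

>>> {"fn": "carry_out", "kwargs": {"targets": [{"x": 0.0025, "y": 0.003, "z": 0, "ax": 0, "ay": 0, "az": 0, "hand": -0.8}, {"x": 0.0025, "y": 0.003, "z": 0, "ax": 0, "ay": 0, "az": 0, "hand": -0.8}]}}

```text
time_s: 8.0
eef_pos: [536.2, -102.5, 159.9]
ee_rot: [0.303, -0.639, 0.3, 0.641]
force: [1.3, 12.6, 5.4]
grip_width: 0.263
```

>>> {"fn": "carry_out", "kwargs": {"targets": [{"x": 0, "y": 0, "z": 0, "ax": 0, "ay": 0, "az": 0, "hand": 0.2}, {"x": 0, "y": 0, "z": 0, "ax": 0, "ay": 0, "az": 0, "hand": 0.2}, {"x": 0, "y": 0, "z": 0, "ax": 0, "ay": 0, "az": 0, "hand": 0.2}]}}

```text
time_s: 8.38
eef_pos: [536.0, -105.3, 160.0]
ee_rot: [0.302, -0.639, 0.302, 0.64]
force: [-0.0, -0.6, -0.5]
grip_width: 0.6
```

>>> {"fn": "carry_out", "kwargs": {"targets": [{"x": 0, "y": 0, "z": 0.02, "ax": 0, "ay": 0, "az": 0, "hand": 0.2}, {"x": 0, "y": 0, "z": 0.06, "ax": 0, "ay": 0, "az": 0, "hand": 0.2}, {"x": 0, "y": 0, "z": 0.1, "ax": 0, "ay": 0, "az": 0, "hand": 0.2}, {"x": 0, "y": 0, "z": 0.13, "ax": 0, "ay": 0, "az": 0, "hand": 0.2}, {"x": 0, "y": 0, "z": 0.13, "ax": 0, "ay": 0, "az": 0, "hand": 0.2}]}}

```text
time_s: 9.0
eef_pos: [536.6, -105.6, 292.1]
ee_rot: [-0.302, 0.641, -0.302, -0.638]
force: [-0.0, -0.4, -0.1]
grip_width: 0.604
```

```bash
python3 - <<'E'
from h import *
s=ctrl.sense();i=viewer.camera_info("wrist");p=viewer.capture("wrist");q=viewer.capture("scene")
f=lambda im,x,y,w,h:cv2.resize(im[y:y+h,x:x+w],(400,300),interpolation=cv2.INTER_CUBIC)
cv2.imwrite("pics/w6.png",np.vstack([np.hstack([cv2.resize(p,(400,300)),f(q,180,190,140,105)]),np.hstack([f(q,270,155,120,90),f(cv2.imread("pics/scene0.png"),270,155,120,90)])]))
print(s["eef_pos"],s["force"],s["time_s"]); A=np.array([478,-47.5]);u=np.array([.73,-.68])
for X in ([*(A+75*u),112],[*(A+75*u),178]): print(proj(i,np.array(X))*400/560)
E
```

```text
[ 536.61455578 -105.59019193  292.12535893] [-0.03275357 -0.43668532 -0.0828962 ] 9.0
[202.27505499 141.88305522]
[201.93682458 156.72739876]
```

View pics/w6.png

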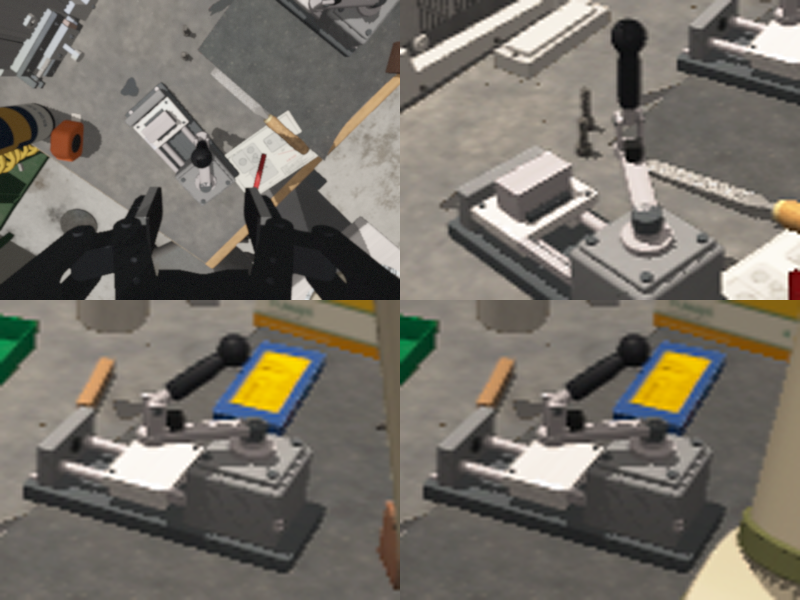

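The handle is upright, the carriage is at the stop, the empty slide looks unchanged, and the gripper is clear with almost no force on it. Handing in.

```bash
python3 -c "
from rig import finish_job; print(finish_job())"
```

```text
the job is handed in; nothing more can be done
None
```

I unfolded the handle on the slide with the block until I felt its upright stop (about 7 N). Then I cranked it clockwise about 1.5 rad until the end stop pushed back at about 30 N. I backed off, let go and lifted clear. The job was handed in at about 9 s of the 38 s allowed; it reports no verdict.

- **Final pictures:** The handle stands upright, the carriage with the block is against its end stop, and the empty slide looks the same as at the start. I judged these by eye and did not measure the joint values.
- **Contact:** The force on the gripper was under 0.5 N after the lift, so it was touching nothing.
- **What disagreed:** My camera estimates of the axle differed by several millimetres. The crank's path pushed outward on the handle with up to about 13 N until I corrected the radius. My first three move calls were refused for missing keys, and nothing moved.

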